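# Tare the ink scale with the mixing cup on it

## Robot

A 6-joint arm with a two-finger parallel gripper is mounted at the origin on the work surface. World frame = base frame: x ahead of the robot, y to its left, z up, the work surface at z = 0. Lengths are in m, angles in rad, forces in N, time in s.
With the tool pointing down it reaches from about 0.275 to 0.825 m from the base axis. Payload 4.9 kg.
Tool frame: the origin (TCP) lies midway between the tips of the shut fingers; the grasp point (between the pads) lies 19 mm behind it; x points along the fingers, y is the direction in which the jaws open and shut, and the axes are right-handed (so a half turn about x gives the same grasp; the last joint's range is limited). The gripper opens to 85 mm and grips with 20 to 120 N. Pads are 22 mm wide; open, the fingers measure 114 mm over their backs; the gripper's body (76 mm by 85 mm) begins 54 mm behind the grasp point. The pads swing forward as they close: fully open they stand 13 mm farther back than shut.
Start: joints at [1.055, 0.326, -0.193, 1.052, 0, 1.437], TCP at [0.205, 0.51, 0.195] pointing down, gripper open.
Joint ranges: [-2.65, 2.65], [-0.97, 1.79], [-1.3, 1.35], [-1.93, 2.1], [-1.47, 1.37], [-3.14, 3.14]. Speed limits (rad/s): [2.57, 2.57, 3.14, 3.14, 3.14, 3.14].

## Interface

Orientations are given as a unit quaternion [w, x, y, z].
In Python, from workcell import ctrl, viewer gives the robot as it stands.
- The arm moves only by the tool move_arm, never from a script. Its argument "plan" is a list of rows, each a list of 3 entries, a list of its own where there are three numbers: the opening, from 0 (shut) to 1 (fully open), then the shift along the tool's x, y, z in m, then the turn, a rotation vector about the tool's x, y, z in rad. A call has 1 to 8 rows; each row shifts and turns the pose as measured when the row begins, along the tool's axes as they then stand; what a row does not reach is not made up. A row lasts 1/8 s, in which the tool goes at most 62.5 mm and 10.7 degrees, less where a joint would pass 70% of its speed; a pose out of reach is approached as far as the arm can. A call with a gripper value outside its range is refused whole. The fingers move at their own pace and stop on an object; "squeeze" is the grip in N (left out, the last holds). Time passes only in rows, so rows that do not move let the fingers close. It gives the time, the measured TCP pose, the force and the opening at its end, in the units of the state.
- ctrl.get_obs(): the state, without advancing time (a new reading comes with each control period).
- viewer.read_camera(name): name is "scene" or "top"; returns a dict with "frame" (420x560x3 uint8, red, green, blue), "camera_matrix" (3x3 intrinsics, pixels), "distortion" ([k1, k2, p1, p2, k3] as OpenCV has them; the pictures are not rectified), "R" (3x3) and "t" (3): a world point X has camera coordinates R X + t. Camera axes: x right, y down, z forward; pixel columns grow to the right and rows downward; lengths in m; the calibration is good to about 2 mm. A picture is of the moment at which its call begins. There is no depth.
- ctrl.job_done(): hands the job in, once; it reports no verdict.
Trained networks look in the newest picture that a camera, given by its name, has taken for a name from the list of things; names that differ only in an ending like _2 or _b are one class to them, and where a whole thing is asked for, a point or a joint stands for the part that bears it (a point fixed in the world has none). Each returns a list of dicts, best first, with "conf" (0 to 1); they miss things now and then, are a little off and sometimes report something else, mostly with a low value. They report only what shows in the picture. A call takes as long as a camera call.
- viewer.find_in(camera, label): "rect" ([left, top, width, height] in pixels, round what is visible of it).
- viewer.masks_of(camera, label): "mask" (420x560 bool, what is visible of it) and "rect" ([left, top, width, height] in pixels, round what is visible of it).
- viewer.spot_point(camera, label): "location" ([column, row] in pixels: a listed point, or the origin of a listed thing).
The state is a dict: "clock": time; "qpos": joint angles; "joint_vel": joint speeds; "joint_torque": joint torques, N m; "eef_pos": TCP position; "ee_rot": TCP orientation; "force": force on the tool from outside, world axes, zero at the start; "ft_torque": the same for the moment, N m; "gripper_width": finger opening in m.
Only numpy, scipy, OpenCV 4.12 (cv2) and the standard library are available. Lean on these libraries where they do the work, as an engineer would, in place of code of your own. Each camera call takes 0.05 s, during which the arm holds its last target. There are 200 camera calls.

## Task

Before mixing ink, tare the bench scale for the empty metal mixing cup: set the cup down gently, upright, in the middle of the scale's round pan and let go of it, so that its weight swings the pointer. Then push one of the two tabs of the dial's bezel round until the zero mark (the bold black wedge on the dial) stands right at the pointer, leaving the cup on the pan and the jar, tape roll, squeegee and spatula where they are.

Things in the scene. Friction and masses are not known exactly. Their poses are not given: they have to be found in the camera images.
- scale: grey low bench scale, heavy and fixed, body 220 mm (its x) by 400 mm (its y), body top 55 mm above the table. Origin under its centre on the table, z up. On its top the pan is centred at its y = +100 mm and the dial at y = -100 mm
- pan: round flat steel pan, 150 mm across, 5 mm thick. Origin at the centre of its upper face, 85 mm above the table when empty, z up. It sinks on a spring under load: 2.5 mm per newton, 14 mm at most. Sinking 1 mm turns the pointer 0.122 rad clockwise as seen from above
- dial_center (a point): on the dial's vertical axis, at the height of the bezel's rim, 77 mm above the table. The bezel (aluminium rim 176 mm across, clear window) turns together with the white dial face, with light friction (0.12 N m), and stays where it is left; its stops lie 1.6 rad counter-clockwise and 2.2 rad clockwise of the place where the zero mark faces the scale's -x
- zero_mark (a point): bold black wedge and bar on the white dial face; the rest of the face has only thin ticks, 40 divisions of 9 degrees in all. It turns with the bezel. The point lies 70 mm from the dial's axis, at the height of the bezel's rim
- pointer_tip (a point): the point 70 mm from the dial's axis in the direction of the black pointer bar (which ends at 54 mm, under the window), as high as zero_mark. Unloaded the pointer points along the scale's -x; the cup's weight turns it 0.45 to 0.8 rad clockwise seen from above. The dial reads zero when zero_mark and pointer_tip coincide
- tab_a (a point): one of the two black upright tabs on the bezel, a quarter turn counter-clockwise (from above) from the zero mark: 12 mm thick along the rim, 34 mm long radially (81 to 115 mm from the axis), rising 30 mm above the rim to 107 mm above the table. The point is in the middle of its top, 98 mm from the axis
- tab_b (a point): the other tab, the same, half a turn from tab_a, on the pan's side of the dial
- cup: empty open metal mixing cup, 60 mm outer diameter, 100 mm high, wall 3 mm, about 150 to 260 g. Origin at the centre of its underside, z up along its axis
- jar: closed white ink jar with lid, 70 mm in diameter, 100 mm high; bystander. Origin under its centre
- tape: roll of tape lying flat, 100 mm across, 45 mm high; bystander. Origin under its centre
- squeegee: printing squeegee with wooden back, 200 mm long along its x, 50 mm wide, 80 mm high; bystander. Origin under its centre
- spatula: ink spatula lying flat, 200 mm long along its x; bystander. Origin on the table under its middle

How it is judged:
On the way, in this order (a step that is already met when the one before it is completed fails the run):
1. the cup stands on the pan, upright and let go (horizontal distance between cup and pan below 0.04 m and z of cup in the frame of pan between -0.006 and 0.006 m and angle between cup's own z axis and vertical below 0.15 rad and contact force between each of the arm, the fingers and cup below 0.1 N and linear speed of cup below 0.02 m/s), for 0.3 s.
2. with the cup on the pan, the zero mark is brought to the pointer (horizontal distance between zero_mark and pointer_tip below 0.0065 m and horizontal distance between cup and pan below 0.045 m), for 0.2 s.
At the end, for the whole second after the job is handed in: the cup stands upright and still on the pan, its axis within 45 mm of the pan's centre (40 mm when first let go), and the zero mark is within 6.5 mm (about 5 degrees, half a division) of the pointer's direction at 70 mm radius (all of step 2 and z of cup in the frame of pan between -0.006 and 0.006 m and angle between cup's own z axis and vertical below 0.15 rad and linear speed of cup below 0.02 m/s); the robot touches nothing.
It fails at once if the cup is dropped or pressed hard on the pan (over 25 N) (contact force between cup and pan above 25 N).
It fails at once if the jar is moved more than 40 mm or tipped (distance of jar from where it was at the start of the episode above 0.04 m or angle between jar's own z axis and vertical above 0.5 rad).
It fails at once if the tape roll, squeegee or spatula is moved more than 40 mm (distance of any of tape, squeegee, spatula from where it was at the start of the episode above 0.04 m).
It also fails if it takes over 51 s, if anything falls off the work surface, if the arm or the gripper's body presses on something with over 40 N, if the wrist force passes 120 N, or if a joint passes its speed limit or range.

## Working session

There is one attempt and no reset: what is moved stays moved. The work goes in short steps, Python scripts to look and compute and a tool call to move; the robot and the scene stay as the last step left them, time stands still between calls to the robot, and variables do not carry over. Pictures are saved under pics/ and viewed, about 8 in all and at most 12, crops included, and the job is handed in when it is done.

Besides the shell and the picture viewer there is one more tool, called after ">>>" by a JSON object that holds its "op" and its "data", one argument or row to a line. move_arm: Moves the arm, as the interface text tells. Its arguments: {"type":"object","properties":{"plan":{"type":"array","items":{"type":"array"}},"squeeze":{"type":"number"}},"required":["plan"]}

```bash
mkdir -p pics; ls; cat > h.py <<'E'
import numpy as np, cv2
from workcell import ctrl, viewer
from scipy.spatial.transform import Rotation as Ro
def ray(c,px):
    u=cv2.undistortPoints(np.array([[px]],float),c["camera_matrix"],np.array(c["distortion"],float))[0,0]
    R=np.array(c["R"]);t=np.array(c["t"])
    return -R.T@t, R.T@np.array([u[0],u[1],1.])
def onz(c,px,z):
    o,d=ray(c,px); return (o+d*(z-o[2])/d[2])
def proj(c,X):
    R=np.array(c["R"]);p,_=cv2.projectPoints(np.array(X,float).reshape(-1,3),cv2.Rodrigues(R)[0],np.array(c["t"],float),c["camera_matrix"],np.array(c["distortion"],float)); return p[:,0]
def Rt():
    q=ctrl.get_obs()["ee_rot"]; return Ro.from_quat([q[1],q[2],q[3],q[0]]).as_matrix()
E
cat > look.py <<'E'
from h import *
Z=dict(cup=0,jar=0,tape=0,squeegee=0,spatula=0,pan=.085,dial_center=.077,zero_mark=.077,pointer_tip=.077,tab_a=.107,scale=0)
ims=[]
for n in("top","scene"):
    c=viewer.read_camera(n); ims.append(c["frame"])
    cv2.imwrite(f"pics/{n}0.png",c["frame"][:,:,::-1])
    for k,z in Z.items():
        for r in viewer.spot_point(n,k)[:2]:
            print(n,k,round(r["conf"],2),np.round(r["location"]),np.round(onz(c,r["location"],z),3))
o=ctrl.get_obs();print(o["clock"],o["eef_pos"],o["ee_rot"],o["gripper_width"],"\n",Rt().round(3))
E
python3 look.py
```

```text
pics
top jar 0.81 [152. 257.] [0.468 0.282 0.   ]
top jar 0.54 [207. 164.] [0.783 0.133 0.   ]
top tape 0.69 [249. 247.] [ 0.51  -0.023  0.   ]
top tape 0.68 [205. 166.] [0.779 0.136 0.   ]
top squeegee 0.94 [402. 266.] [ 0.468 -0.51   0.   ]
top spatula 0.57 [303. 172.] [ 0.769 -0.191  0.   ]
top pan 0.91 [217. 225.] [0.562 0.07  0.085]
top dial_center 0.58 [284. 250.] [ 0.496 -0.133  0.077]
top dial_center 0.53 [164. 204.] [0.625 0.236 0.077]
top zero_mark 0.78 [292. 271.] [ 0.436 -0.159  0.077]
top zero_mark 0.54 [207. 165.] [0.754 0.115 0.077]
top tab_a 0.93 [250. 255.] [ 0.474 -0.035  0.107]
top tab_a 0.74 [315. 232.] [ 0.55  -0.223  0.107]
top scale 0.61 [251. 244.] [ 0.52  -0.029  0.   ]
top scale 0.6 [248. 261.] [ 0.467 -0.022  0.   ]
scene cup 0.67 [351. 165.] [0.645 0.246 0.   ]
scene jar 0.79 [315. 134.] [0.458 0.298 0.   ]
scene tape 0.69 [366. 204.] [0.772 0.127 0.   ]
scene tape 0.67 [264. 178.] [0.425 0.021 0.   ]
scene squeegee 0.74 [172. 295.] [ 0.46  -0.494  0.   ]
scene spatula 0.83 [318. 278.] [ 0.785 -0.197  0.   ]
scene pan 0.76 [301. 171.] [0.55  0.064 0.085]
scene dial_center 0.75 [255. 205.] [ 0.503 -0.128  0.077]
scene zero_mark 0.79 [233. 199.] [ 0.431 -0.151  0.077]
scene zero_mark 0.36 [260. 176.] [ 0.446 -0.026  0.077]
scene tab_a 0.71 [261. 178.] [ 0.469 -0.052  0.107]
scene tab_a 0.62 [246. 224.] [ 0.537 -0.218  0.107]
scene scale 0.63 [283. 201.] [ 0.534 -0.022  0.   ]
1.2 [0.20491726 0.51042094 0.19547503] [ 0.69427054  0.13416163  0.69425302 -0.13417086] 0.08515839020805038 
 [[ 0.     0.373  0.928]
 [-0.     0.928 -0.373]
 [-1.    -0.     0.   ]]
```

```bash
python3 -c "
import cv2
a=cv2.imread('pics/top0.png');b=cv2.imread('pics/scene0.png')
cv2.imwrite('pics/t.png',cv2.resize(a[120:320,100:340],None,fx=3,fy=3,interpolation=cv2.INTER_CUBIC))"
```

```text
(no output)
```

View pics/scene0.png

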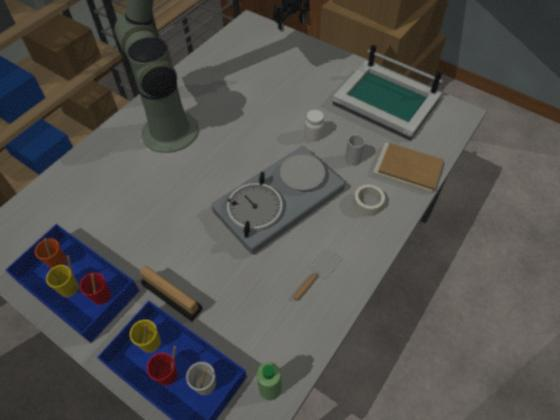

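View pics/t.png

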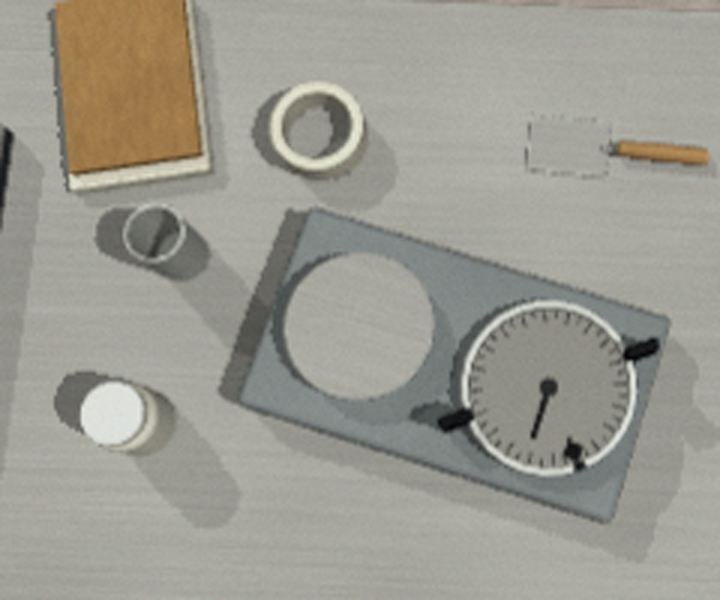

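The top crop shows the cup rim at about (151.5, 197.5) in full-image pixels, the pan centre at (218.5, 229) and the dial hub at (283, 249). tab_a is on the right at (313, 237), and the zero mark is counter-clockwise of the pointer. I'll refine these.

```bash
cat > m.py <<'E'
from h import *
f=lambda x,y:((x+.5)/3-.5+100,(y+.5)/3-.5+120)
c=viewer.read_camera("top"); s=viewer.read_camera("scene")
print("cup rim",onz(c,f(155,233),.1), "pan",onz(c,f(356,327),.085),"dial",onz(c,f(549,386),.077),"tabA",onz(c,f(641,350),.107),"tabB",onz(c,f(456,420),.107),"zero",onz(c,f(575,455),.077))
for n,cc in(("top",c),("scene",s)):
    for r in viewer.masks_of(n,"cup")[:2]: print(n,r["conf"],r["rect"])
for p in((.645,.246),(.64,.24),(.64,.25)):
    th=np.linspace(0,6.28,40);P=np.array([[p[0]+.03*np.cos(t),p[1]+.03*np.sin(t),z] for t in th for z in(0,.1)])
    for n,cc in(("top",c),("scene",s)):
        q=proj(cc,P);print(p,n,q.min(0).round(1),(q.max(0)-q.min(0)).round(1))
im=cv2.resize(s["frame"][90:260,190:400],None,fx=3.5,fy=3.5,interpolation=cv2.INTER_CUBIC);cv2.imwrite("pics/s1.png",im[:,:,::-1])
E
python3 m.py
```

```text
cup rim [0.63718748 0.27054751 0.1       ] pan [0.55184938 0.06517735 0.085     ] dial [ 0.50089886 -0.13039274  0.077     ] tabA [ 0.53605681 -0.21884509  0.107     ] tabB [ 0.46080798 -0.04112033  0.107     ] zero [ 0.43367331 -0.15835831  0.077     ]
top 0.92 [139.0, 186.8, 29.7, 27.8]
top 0.4 [246.3, 220.2, 70.7, 61.6]
scene 0.88 [343.4, 136.9, 19.9, 29.0]
(0.645, 0.246) top [149.8 185.6] [28.2 26.4]
(0.645, 0.246) scene [342.5 139.7] [20.4 31.9]
(0.64, 0.24) top [151.6 187.2] [28.  26.3]
(0.64, 0.24) scene [340.4 140.1] [20.4 31.9]
(0.64, 0.25) top [148.2 187.1] [28.3 26.3]
(0.64, 0.25) scene [341.9 138.4] [20.4 31.8]
```

View pics/s1.png

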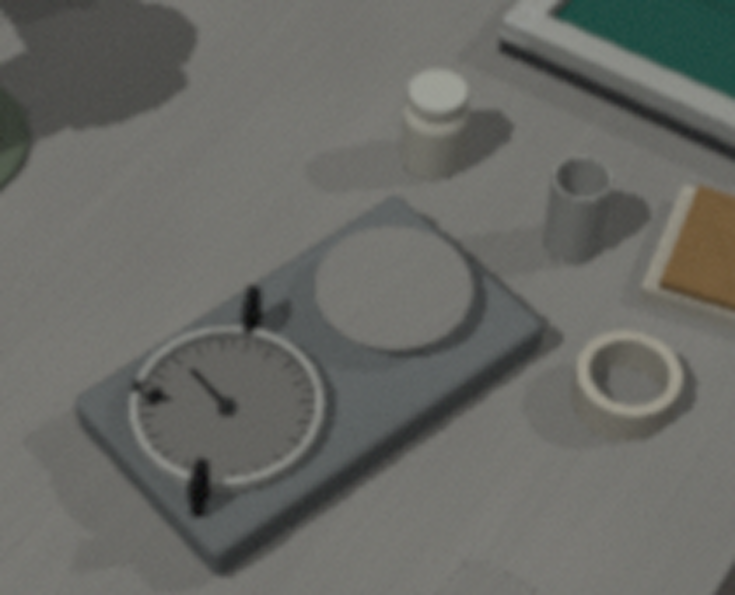

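The crop shows the upright cup with its rim centre at (581, 180). The pan, dial and two tabs are clear, and the zero mark is at the left. I'll intersect both cup views.

```bash
cat > m2.py <<'E'
from h import *
g=lambda x,y:((x+.5)/3.5-.5+190,(y+.5)/3.5-.5+90)
c=viewer.read_camera("top"); s=viewer.read_camera("scene")
print("scene cup",onz(s,g(581,180),.1),"pan",onz(s,g(394,288),.085),"dial",onz(s,g(228,406),.077),"A",onz(s,g(202,465),.107),"B",onz(s,g(253,292),.107))
im=cv2.resize(c["frame"][170:240,120:220],None,fx=6,fy=6,interpolation=cv2.INTER_CUBIC)
th=np.linspace(0,6.28,60)
for p,col in(((.637,.27),(255,0,0)),((.643,.255),(0,255,0))):
    q=proj(c,[[p[0]+.03*np.cos(t),p[1]+.03*np.sin(t),.1] for t in th]);q=((q-[120,170]+.5)*6-.5).round().astype(int)
    cv2.polylines(im,[q.reshape(-1,1,2)],True,col,1)
    q=proj(c,[[p[0]+.03*np.cos(t),p[1]+.03*np.sin(t),.0] for t in th]);q=((q-[120,170]+.5)*6-.5).round().astype(int)
    cv2.polylines(im,[q.reshape(-1,1,2)],True,col,1)
cv2.imwrite("pics/c2.png",im[:,:,::-1]);print(-np.array(c["R"]).T@c["t"])
E
python3 m2.py
```

```text
scene cup [0.63757968 0.26941254 0.1       ] pan [0.55511741 0.06157172 0.085     ] dial [ 0.503609   -0.13235915  0.077     ] A [ 0.53607344 -0.21078418  0.107     ] B [ 0.45949641 -0.03174052  0.107     ]
[ 0.35821345 -0.11077815  1.22959131]
```

View pics/c2.png

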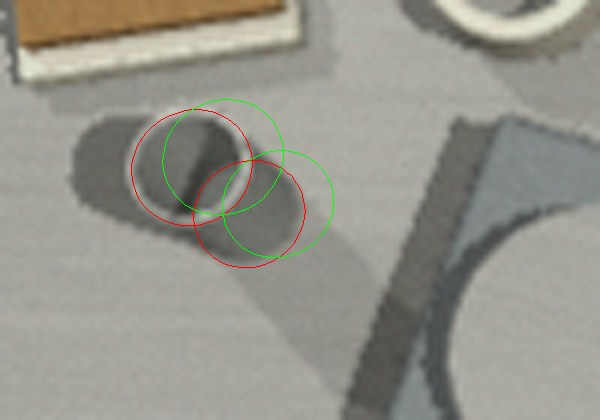

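>>> {"op": "move_arm", "data": {
  "plan": [
    [1,[0,0,0],[-0.18,0,0]],
    [1,[0,0,0],[-0.18,0,0]],
    [1,[0,0,0],[-0.022,0,0]]
  ],
  "squeeze": 20
}}

```text
clock: 1.88
eef_pos: [0.2049, 0.5104, 0.1955]
ee_rot: [0.707, -0.004, 0.707, 0.004]
force: [0.5, -0.7, 0.3]
gripper_width: 0.0856
```

The overlay shows the red circle fitting at cup = (0.637, 0.270), and both cameras agree on it.

>>> {"op": "move_arm", "data": {
  "plan": [
    [1,[0,-0.03,0.054],[0,0,0]],
    [1,[0,-0.03,0.054],[0,0,0]],
    [1,[0,-0.03,0.054],[0,0,0]],
    [1,[0,-0.03,0.054],[0,0,0]],
    [1,[0,-0.03,0.054],[0,0,0]],
    [1,[0,-0.03,0.054],[0,0,0]],
    [1,[0,-0.03,0.054],[0,0,0]],
    [1,[0,-0.03,0.054],[0,0,0]]
  ]
}}

```text
clock: 2.88
eef_pos: [0.6429, 0.2729, 0.1962]
ee_rot: [0.708, 0.001, 0.706, 0.002]
force: [0.1, 0.8, -0.2]
gripper_width: 0.0856
```

>>> {"op": "move_arm", "data": {
  "plan": [
    [1,[0.03,-0.003,-0.006],[0,0,0]],
    [1,[0.045,0,0],[0,0,0]],
    [1,[0.045,0,0],[0,0,0]],
    [1,[0.022,0,0],[0,0,0]],
    [0.6,[0,0,0],[0,0,0]],
    [0.3,[0,0,0],[0,0,0]],
    [0.3,[0,0,0],[0,0,0]],
    [0.3,[0,0,0],[0,0,0]]
  ]
}}

```text
clock: 3.88
eef_pos: [0.646, 0.2665, 0.0523]
ee_rot: [0.71, 0.01, 0.704, -0.006]
force: [0.1, -0.2, -2.9]
gripper_width: 0.0587
```

>>> {"op": "move_arm", "data": {
  "plan": [
    [0.3,[0,0,0],[0,0,0]],
    [0.3,[-0.02,0,0],[0,0,0]],
    [0.3,[-0.05,0,0],[0,0,0]],
    [0.3,[-0.05,0,0],[0,0,0]],
    [0.3,[0,0,0],[0,0,0]]
  ]
}}

```text
clock: 4.5
eef_pos: [0.6441, 0.2653, 0.1752]
ee_rot: [0.71, 0.01, 0.704, -0.007]
force: [1.1, 0.2, -2.9]
gripper_width: 0.0583
```

```bash
cat > v.py <<'E'
from h import *
o=ctrl.get_obs();print(o["clock"],np.round(o["eef_pos"],4),o["gripper_width"]);print(Rt().round(3),o["force"])
a=viewer.read_camera("top")["frame"];b=viewer.read_camera("scene")["frame"]
im=np.hstack([cv2.resize(a[130:290,110:330],(400,291)),cv2.resize(b[90:260,190:400],(360,291))])
import sys;cv2.imwrite(sys.argv[1],im[:,:,::-1])
E
python3 v.py pics/l.png
```

```text
4.5 [0.6441 0.2653 0.1752] 0.058297477132402985
[[ 0.008  0.023  1.   ]
 [ 0.004  1.    -0.023]
 [-1.     0.005  0.008]] [ 1.0708445   0.16999904 -2.90249326]
```

View pics/l.png

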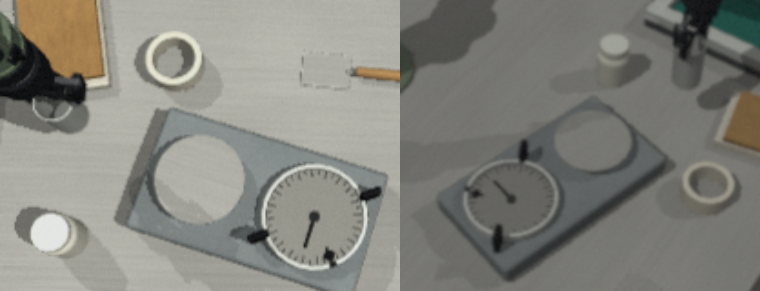

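The picture shows the cup held in the gripper and the bystanders undisturbed. I'll move it over the pan.

>>> {"op": "move_arm", "data": {
  "plan": [
    [0.3,[0,-0.03,-0.012],[0,0,0]],
    [0.3,[0,-0.045,-0.018],[0,0,0]],
    [0.3,[0,-0.045,-0.018],[0,0,0]],
    [0.3,[0,-0.045,-0.018],[0,0,0]],
    [0.3,[0,-0.035,-0.012],[0,0,0]],
    [0.3,[0,0,0],[0,0,0]]
  ]
}}

```text
clock: 5.35
eef_pos: [0.5463, 0.0603, 0.1555]
ee_rot: [0.699, 0.007, 0.715, -0.008]
force: [0.0, 0.4, -2.2]
gripper_width: 0.0583
```

>>> {"op": "move_arm", "data": {
  "plan": [
    [0.3,[0,0.003,0.013],[0,-0.022,0]],
    [0.3,[0,0,0],[0,0,0]],
    [0.3,[0,0,0],[0,0,0]]
  ]
}}

```text
clock: 5.72
eef_pos: [0.5596, 0.0651, 0.1525]
ee_rot: [0.706, 0.007, 0.708, -0.007]
force: [-0.4, 0.3, -2.6]
gripper_width: 0.0586
```

```bash
python3 v.py pics/p.png
```

```text
5.725 [0.5596 0.0651 0.1525] 0.05859769629536638
[[-0.003  0.02   1.   ]
 [-0.     1.    -0.02 ]
 [-1.    -0.    -0.003]] [-0.3980378   0.29763108 -2.63516119]
```

View pics/p.png

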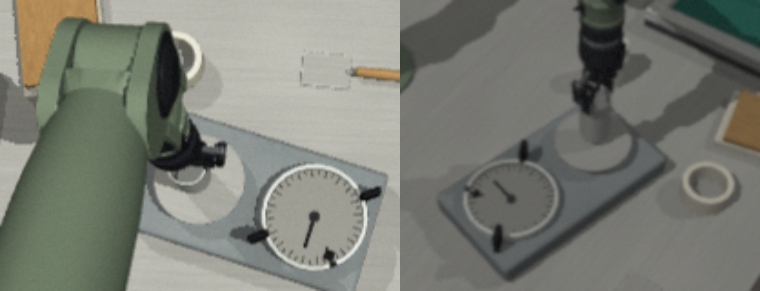

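The cup is above the pan and well centred. I'll lower it slowly.

>>> {"op": "move_arm", "data": {
  "plan": [
    [0.3,[0.008,0,0],[0,0,0]],
    [0.3,[0.005,0,0],[0,0,0]],
    [0.3,[0.004,0,0],[0,0,0]],
    [0.3,[0,0,0],[0,0,0]],
    [0.3,[0,0,0],[0,0,0]]
  ]
}}

```text
clock: 6.45
eef_pos: [0.5596, 0.0655, 0.1345]
ee_rot: [0.706, 0.007, 0.708, -0.007]
force: [-0.2, 0.7, -2.3]
gripper_width: 0.0584
```

>>> {"op": "move_arm", "data": {
  "plan": [
    [0.3,[0.002,0,0],[0,0,0]],
    [0.3,[0.001,0,0],[0,0,0]],
    [0.3,[0,0,0],[0,0,0]]
  ]
}}

```text
clock: 6.82
eef_pos: [0.5602, 0.0654, 0.132]
ee_rot: [0.707, 0.007, 0.708, -0.007]
force: [-0.7, -0.4, -0.9]
gripper_width: 0.0586
```

```bash
cat > d.py <<'E'
from h import *
import sys
o=ctrl.get_obs();print(o["clock"],np.round(o["eef_pos"],4),np.round(o["force"],1))
D=np.array([.502,-.131])
for n in("top","scene"):
    c=viewer.read_camera(n)
    for k,z in dict(pointer_tip=.077,zero_mark=.077,dial_center=.077,tab_a=.107).items():
        for r in viewer.spot_point(n,k)[:2]:
            if r["conf"]>.4:
                X=onz(c,r["location"],z)[:2]-D; print(n,k,round(r["conf"],2),np.round(X+D,3),"r",round(np.hypot(*X),3),"ang",round(np.degrees(np.arctan2(X[1],X[0])),1))
    if n=="top": # rectified overhead picture of dial plane, 0.25mm... 0.5mm/px, x up y left
        g=np.array([[D[0]+.13-i*.0005,D[1]+.13-j*.0005,.077] for i in range(520) for j in range(520)])
        m=proj(c,g).reshape(520,520,2).astype(np.float32)
        im=cv2.remap(c["frame"],m[...,0],m[...,1],cv2.INTER_CUBIC); cv2.imwrite(sys.argv[1],im[:,:,::-1])
E
python3 d.py pics/d1.png
```

```text
6.825 [0.5602 0.0654 0.132 ] [-0.7 -0.4 -0.9]
top zero_mark 0.67 [ 0.443 -0.159] r 0.066 ang -154.4
top dial_center 0.82 [ 0.508 -0.121] r 0.011 ang 60.2
top tab_a 0.95 [ 0.541 -0.215] r 0.092 ang -64.9
top tab_a 0.87 [ 0.464 -0.038] r 0.1 ang 112.3
scene zero_mark 0.85 [ 0.435 -0.158] r 0.072 ang -158.3
scene dial_center 0.84 [ 0.499 -0.133] r 0.004 ang -140.7
scene tab_a 0.85 [ 0.474 -0.045] r 0.091 ang 107.9
scene tab_a 0.63 [ 0.541 -0.225] r 0.102 ang -67.3
```

>>> {"op": "move_arm", "data": {
  "plan": [
    [0.3,[0.001,0,0],[0,0,0]],
    [0.75,[0,0,0],[0,0,0]],
    [0.85,[0,0,0],[0,0,0]],
    [1,[0,0,0],[0,0,0]],
    [1,[0,0,0],[0,0,0]],
    [1,[0,0,0],[0,0,0]],
    [1,[-0.03,0,0],[0,0,0]]
  ]
}}

```text
clock: 8.2
eef_pos: [0.5588, 0.0654, 0.1597]
ee_rot: [0.705, 0.007, 0.709, -0.007]
force: [-0.2, -0.1, 0.3]
gripper_width: 0.0853
```

>>> {"op": "move_arm", "data": {
  "plan": [
    [1,[-0.05,0,0],[0,0,0]],
    [1,[-0.05,0,0],[0,0,0]],
    [0.6,[-0.02,-0.03,0],[0,0,0]],
    [0.3,[0,-0.06,0.005],[-0.14,0,0]],
    [0,[0,-0.06,0.005],[-0.14,0,0]],
    [0,[0,-0.06,-0.005],[-0.14,0,0]],
    [0,[0,-0.06,-0.01],[0,0,0]],
    [0,[0,0,0],[0,0,0]]
  ]
}}

```text
clock: 9.2
eef_pos: [0.6046, -0.209, 0.2867]
ee_rot: [0.692, -0.148, 0.691, 0.146]
force: [-0.1, 0.0, -0.2]
gripper_width: -0.0
```

```bash
python3 d.py pics/d2.png; python3 v.py pics/v2.png; python3 -c "
import cv2,numpy as np
a=cv2.imread('pics/d2.png');b=cv2.imread('pics/v2.png')
o=np.zeros((520+0,760,3),np.uint8);b2=cv2.resize(b[:,400:],(240,194));o[:,:520]=a;o[:194,520:]=b2;o[200:376,520:]=cv2.resize(b[:,:400],(240,176));cv2.imwrite('pics/c3.png',o)"
```

```text
9.2 [ 0.6046 -0.209   0.2867] [-0.1  0.  -0.2]
top zero_mark 0.74 [ 0.456 -0.495] r 0.367 ang -97.2
top tab_a 0.65 [0.563 0.067] r 0.208 ang 72.8
scene zero_mark 0.61 [ 0.428 -0.152] r 0.076 ang -164.3
scene dial_center 0.71 [ 0.501 -0.132] r 0.002 ang -147.7
scene dial_center 0.47 [0.791 0.076] r 0.355 ang 35.6
scene tab_a 0.72 [ 0.548 -0.219] r 0.1 ang -62.5
scene tab_a 0.68 [ 0.461 -0.036] r 0.104 ang 113.5
9.7 [ 0.6046 -0.2036  0.2885] -0.000261031987541904
[[ 0.003 -0.413  0.911]
 [-0.001  0.911  0.413]
 [-1.    -0.002  0.002]] [ 0.58396733 -0.25305718  0.08974244]
```

View pics/c3.png

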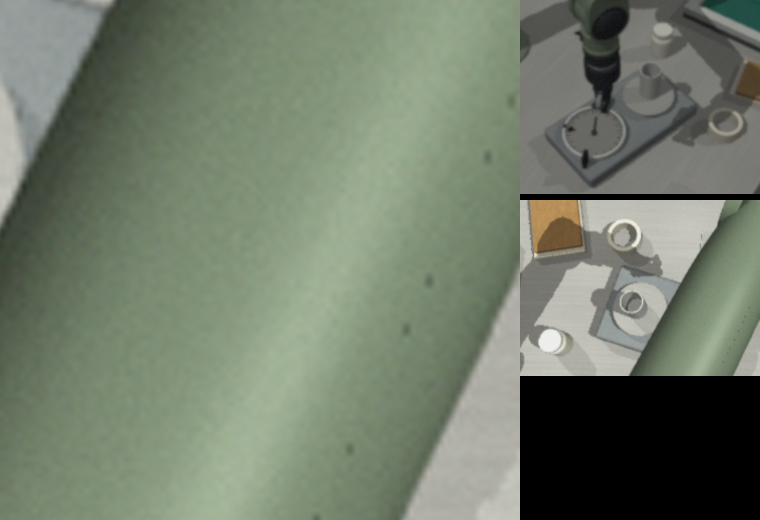

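The cup stands upright on the pan and the pointer has swung clockwise. The arm blocks the top camera here, so I'll rectify the dial from the scene camera.

```bash
cat > r.py <<'E'
from h import *
import sys
D=np.array([.502,-.131])
def rect(n,z=.072):
    c=viewer.read_camera(n)
    g=np.array([[D[0]+.13-i*.0005,D[1]+.13-j*.0005,z] for i in range(520) for j in range(520)])
    m=proj(c,g).reshape(520,520,2).astype(np.float32)
    return cv2.remap(c["frame"],m[...,0],m[...,1],cv2.INTER_CUBIC)
if __name__=="__main__": cv2.imwrite(sys.argv[1],rect(sys.argv[2])[:,:,::-1]);print(ctrl.get_obs()["clock"])
E
python3 r.py pics/r1.png scene
```

```text
9.85
```

View pics/r1.png

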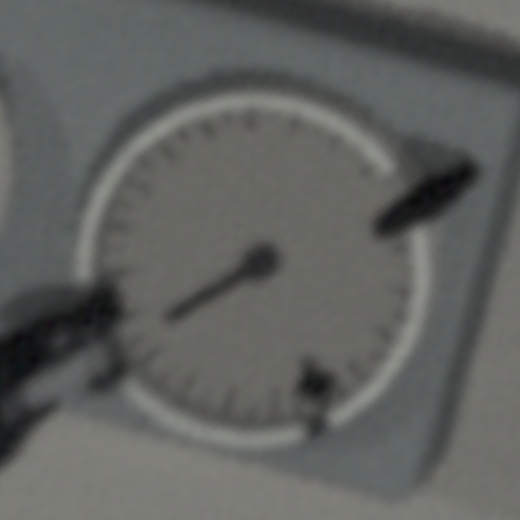

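Pointer: the hub is at (262, 262) and the tip at (172, 317), so its azimuth is about 121°. The zero bar is at (315, 425), about 202°. I need roughly 80° clockwise, pushing tab_a from its +x side.

>>> {"op": "move_arm", "data": {
  "plan": [
    [0,[0.04,0.005,-0.016],[0,0,0]],
    [0,[0.05,0.005,-0.016],[0,0,0]],
    [0,[0.05,0,0],[0,0,0]],
    [0,[0.04,0,0],[0,0,0]],
    [0,[0,0,0],[0,0,0]]
  ]
}}

```text
clock: 10.48
eef_pos: [0.5724, -0.209, 0.1052]
ee_rot: [0.693, -0.151, 0.689, 0.148]
force: [0.1, 0.8, 1.1]
gripper_width: -0.0002
```

>>> {"op": "move_arm", "data": {
  "plan": [
    [0,[0.017,0,0],[0,0,0]],
    [0,[0,0,-0.012],[0,0,0]],
    [0,[0,-0.0014,-0.015],[0.15,0,0]],
    [0,[0,-0.0014,-0.015],[0.15,0,0]],
    [0,[0,-0.0014,-0.015],[0.15,0,0]],
    [0,[0,0,0],[0,0,0]]
  ]
}}

```text
clock: 11.22
eef_pos: [0.5219, -0.2348, 0.0954]
ee_rot: [0.714, 0.01, 0.7, -0.017]
force: [-0.5, -0.3, -0.9]
gripper_width: 0.0001
```

```bash
cat > q.py <<'E'
from h import *
D=np.array([.502,-.131])
o=ctrl.get_obs();p=np.array(o["eef_pos"]);R=Rt();d=p[:2]-D
print(o["clock"],p.round(4),"F",np.round(o["force"],1),"z az",np.degrees(np.arctan2(R[1,2],R[0,2])).round(1),"tcp r",np.hypot(*d).round(4),"az",np.degrees(np.arctan2(d[1],d[0])).round(1))
c=viewer.read_camera("scene")
for k,z in dict(pointer_tip=.077,zero_mark=.077,tab_a=.107,cup=.08,pan=.08).items():
    for r in viewer.spot_point("scene",k)[:2]:
        X=onz(c,r["location"],z)[:2]-D
        print(k,round(r["conf"],2),(X+D).round(3),"r",np.hypot(*X).round(3),"az",(np.degrees(np.arctan2(X[1],X[0]))%360).round(1))
E
python3 q.py
```

```text
11.225 [ 0.5219 -0.2348  0.0954] F [-0.5 -0.3 -0.9] z az -2.2 tcp r 0.1057 az -79.1
pointer_tip 0.67 [0.489 0.227] r 0.358 az 92.1
zero_mark 0.65 [ 0.438 -0.151] r 0.067 az 197.5
zero_mark 0.61 [ 0.536 -0.206] r 0.083 az 294.6
tab_a 0.96 [ 0.537 -0.219] r 0.095 az 291.8
cup 0.91 [0.558 0.05 ] r 0.19 az 72.7
pan 0.75 [0.551 0.07 ] r 0.207 az 76.4
```

```bash
python3 - <<'E'
from h import *
c=viewer.read_camera("scene")["frame"];a=viewer.read_camera("top")["frame"]
im=np.hstack([cv2.resize(c[150:250,200:310],(440,400),interpolation=cv2.INTER_CUBIC),cv2.resize(a[190:300,220:330],(350,350),interpolation=cv2.INTER_CUBIC)[:,:].copy() if 0 else cv2.resize(a[190:300,220:330],(350,400),interpolation=cv2.INTER_CUBIC)])
cv2.imwrite("pics/k.png",im[:,:,::-1])
E
```

```text
(no output)
```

View pics/k.png

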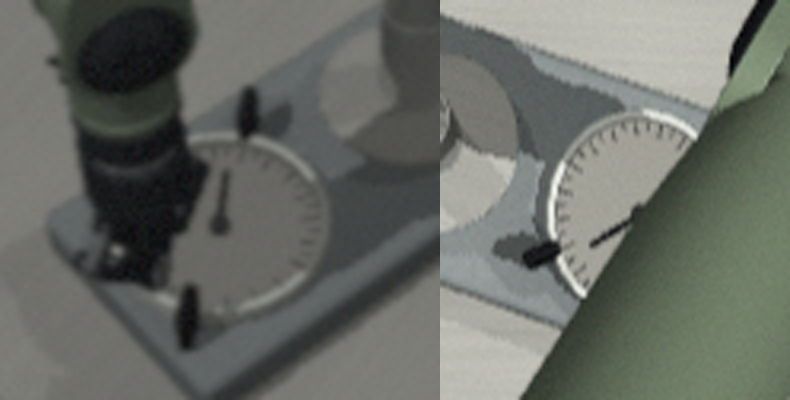

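The picture shows that tab_a did not move. The fingers slid over it, because the tip was still too high. I'll lift, go back, and confirm the height before pushing.

>>> {"op": "move_arm", "data": {
  "plan": [
    [0,[-0.04,0,0],[0,0.02,0]],
    [0,[0,0.014,0.025],[-0.15,0,0]],
    [0,[0,0.004,0.027],[-0.15,0,0]],
    [0,[0,0,0.004],[-0.15,0,0]],
    [0,[0,0,0],[0,0,0]]
  ]
}}

```text
clock: 12.25
eef_pos: [0.5796, -0.2104, 0.1335]
ee_rot: [0.689, -0.153, 0.693, 0.148]
force: [0.3, -0.1, -0.3]
gripper_width: -0.0001
```

>>> {"op": "move_arm", "data": {
  "plan": [
    [0,[0.03,0,0],[0,0,0]],
    [0,[0.018,0,0],[0,0,0]],
    [0,[0,0,0],[0,0,0]],
    [0,[0,0,0],[0,0,0]]
  ]
}}

```text
clock: 12.75
eef_pos: [0.579, -0.211, 0.0849]
ee_rot: [0.689, -0.15, 0.694, 0.145]
force: [0.1, 0.4, 0.4]
gripper_width: 0.0001
```

```bash
python3 q.py
```

```text
12.75 [ 0.579  -0.211   0.0849] F [0.1 0.4 0.4] z az 24.1 tcp r 0.111 az -46.1
zero_mark 0.71 [ 0.436 -0.153] r 0.07 az 198.3
tab_a 0.87 [ 0.544 -0.215] r 0.094 az 296.7
tab_a 0.63 [ 0.447 -0.163] r 0.064 az 210.4
cup 0.78 [0.562 0.056] r 0.196 az 72.3
pan 0.61 [0.543 0.079] r 0.213 az 79.0
```

>>> {"op": "move_arm", "data": {
  "plan": [
    [0,[0,0,-0.012],[0,0,0]],
    [0,[0,0.003,-0.012],[0,0,0]],
    [0,[0,0.002,-0.012],[0.06,0,0]],
    [0,[0,0,-0.012],[0.12,0,0]],
    [0,[0,0,0],[0,0,0]]
  ]
}}

```text
clock: 13.68
eef_pos: [0.5286, -0.2264, 0.0859]
ee_rot: [0.7, -0.086, 0.704, 0.08]
force: [-0.1, 0.7, -0.4]
gripper_width: 0.0001
```

```bash
python3 q.py
```

```text
13.675 [ 0.5286 -0.2264  0.0859] F [-0.1  0.7 -0.4] z az 13.5 tcp r 0.099 az -74.4
tab_a 0.92 [ 0.538 -0.216] r 0.093 az 292.8
tab_a 0.87 [ 0.464 -0.042] r 0.097 az 113.0
cup 0.7 [0.557 0.06 ] r 0.199 az 73.9
pan 0.6 [0.548 0.071] r 0.207 az 77.1
```

```bash
python3 - <<'E'
from h import *
c=viewer.read_camera("scene");f=c["frame"]
P=proj(c,[[.522,-.235,.095],[.5286,-.2264,.0859],[.54,-.22,.107],[.461,-.04,.107],[.579,-.211,.085],[.5286,-.2264,.186]])
print(((P-[200,150])*4).round())
im=cv2.resize(f[150:250,200:310],(660,600),interpolation=cv2.INTER_CUBIC)
im=cv2.convertScaleAbs(im,alpha=2)
for p,col in zip((P-[200,150])*6,[(255,0,0),(0,255,0),(0,0,255),(0,0,255),(255,255,0),(0,255,0)]): cv2.circle(im,tuple(int(v) for v in p),4,col,1)
cv2.imwrite("pics/k2.png",im[:,:,::-1])
E
```

```text
[[156. 312.]
 [171. 315.]
 [186. 301.]
 [243. 100.]
 [236. 333.]
 [161. 240.]]
```

View pics/k2.png

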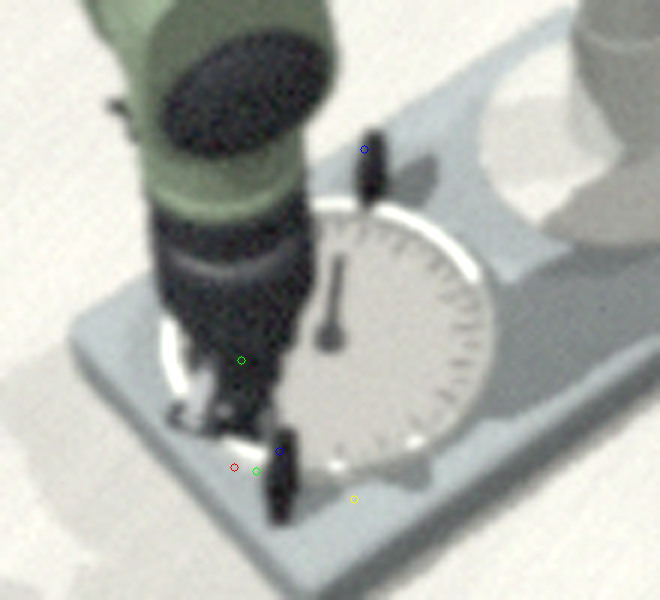

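Overlaying the reported TCP shows that the visible finger ends sit about 25–30 mm above the reported point, so the sweep cleared the tab. I'll go back to the +x side, outside the rim, and descend further in small steps while watching the force.

>>> {"op": "move_arm", "data": {
  "plan": [
    [0,[-0.015,0,0],[-0.06,0,0]],
    [0,[0,0,0.028],[-0.12,0,0]],
    [0,[0,0,0.028],[0,0,0]],
    [0,[0,0,0],[0,0,0]],
    [0,[0.012,0,0],[0,0,0]],
    [0,[0.008,0,0],[0,0,0]],
    [0,[0.006,0,0],[0,0,0]],
    [0,[0,0,0],[0,0,0]]
  ]
}}

```text
clock: 15.02
eef_pos: [0.5813, -0.2057, 0.0711]
ee_rot: [0.688, -0.151, 0.695, 0.147]
force: [-1.3, 0.4, -0.3]
gripper_width: -0.0002
```

```bash
python3 q.py | head -1
```

```text
15.025 [ 0.5813 -0.2057  0.0711] F [-1.3  0.4 -0.3] z az 24.3 tcp r 0.109 az -43.3
```

>>> {"op": "move_arm", "data": {
  "plan": [
    [0,[0.005,-0.005,0],[0,0,0]],
    [0,[0.003,0,0],[0,0,0]],
    [0,[0,0,0],[0,0,0]],
    [0,[0,0,-0.012],[0,0,0]],
    [0,[0,0,-0.012],[0,0,0]],
    [0,[0,0,-0.01],[0,0,0]],
    [0,[0,0,0],[0,0,0]]
  ]
}}

```text
clock: 16.2
eef_pos: [0.5516, -0.2261, 0.0646]
ee_rot: [0.689, -0.152, 0.694, 0.146]
force: [0.5, -0.0, -0.6]
gripper_width: -0.0
```

```bash
python3 q.py; python3 -c "
from r import *
np.save('r2.npy',rect('scene'))"
```

```text
16.2 [ 0.5516 -0.2261  0.0646] F [ 0.5 -0.  -0.6] z az 24.3 tcp r 0.1073 az -62.5
zero_mark 0.59 [ 0.416 -0.139] r 0.086 az 185.1
tab_a 0.85 [ 0.529 -0.227] r 0.099 az 285.8
tab_a 0.73 [ 0.476 -0.043] r 0.092 az 106.7
cup 0.56 [0.556 0.055] r 0.193 az 73.9
cup 0.38 [0.558 0.059] r 0.198 az 73.6
pan 0.56 [0.557 0.059] r 0.198 az 73.9
```

There is contact now: both tabs have turned about 6° clockwise. I'll continue along the arc.

>>> {"op": "move_arm", "data": {
  "plan": [
    [0,[0,-0.0018,-0.016],[0.15,0,0]],
    [0,[0,-0.0018,-0.016],[0.15,0,0]],
    [0,[0,-0.0018,-0.016],[0.15,0,0]],
    [0,[0,0,0],[0,0,0]]
  ]
}}

```text
clock: 17.05
eef_pos: [0.5103, -0.242, 0.0648]
ee_rot: [0.707, 0.01, 0.707, -0.014]
force: [0.7, -0.3, -0.3]
gripper_width: 0.0
```

```bash
python3 q.py
```

```text
17.05 [ 0.5103 -0.242   0.0648] F [ 0.7 -0.3 -0.3] z az -1.9 tcp r 0.1114 az -85.7
pointer_tip 0.25 [ 0.798 -0.233] r 0.313 az 340.9
zero_mark 0.85 [ 0.428 -0.108] r 0.078 az 162.5
tab_a 0.93 [ 0.502 -0.218] r 0.087 az 269.8
tab_a 0.8 [ 0.513 -0.037] r 0.094 az 83.6
cup 0.59 [0.556 0.045] r 0.184 az 73.0
pan 0.94 [0.545 0.075] r 0.21 az 78.3
```

>>> {"op": "move_arm", "data": {
  "plan": [
    [0,[0,0.001,-0.016],[0.15,0,0]],
    [0,[0,0.0,-0.016],[0.15,0,0]],
    [0,[0,0.0,-0.016],[0.15,0,0]],
    [0,[0,0.0,-0.016],[0.15,0,0]],
    [0,[0,0,0],[0,0,0]]
  ]
}}

```text
clock: 17.98
eef_pos: [0.4541, -0.2274, 0.0656]
ee_rot: [0.674, 0.221, 0.667, -0.228]
force: [0.0, -0.6, 0.4]
gripper_width: -0.0001
```

```bash
python3 q.py
```

```text
17.975 [ 0.4541 -0.2274  0.0656] F [ 0.  -0.6  0.4] z az -37.0 tcp r 0.1077 az -116.4
zero_mark 0.82 [ 0.431 -0.083] r 0.086 az 146.0
tab_a 0.83 [ 0.448 -0.211] r 0.097 az 235.7
tab_a 0.71 [ 0.567 -0.057] r 0.098 az 48.7
cup 0.83 [0.56  0.048] r 0.188 az 72.1
cup 0.51 [ 0.504 -0.129] r 0.003 az 49.2
pan 0.83 [0.551 0.073] r 0.21 az 76.4
```

>>> {"op": "move_arm", "data": {
  "plan": [
    [0,[0,0.0,-0.012],[0.11,0,0]],
    [0,[0,0,-0.01],[0.09,0,0]],
    [0,[0,0,0],[0,0,0]]
  ]
}}

```text
clock: 18.65
eef_pos: [0.4399, -0.2157, 0.0654]
ee_rot: [0.65, 0.287, 0.639, -0.296]
force: [0.6, 0.8, 0.2]
gripper_width: 0.0001
```

```bash
python3 q.py; python3 r.py pics/r3.png scene
```

```text
18.65 [ 0.4399 -0.2157  0.0654] F [0.6 0.8 0.2] z az -48.7 tcp r 0.105 az -126.2
zero_mark 0.58 [ 0.448 -0.067] r 0.083 az 130.1
tab_a 0.82 [ 0.576 -0.071] r 0.095 az 39.2
tab_a 0.78 [ 0.431 -0.19 ] r 0.092 az 219.6
cup 0.78 [0.555 0.062] r 0.2 az 74.7
pan 0.86 [0.554 0.064] r 0.202 az 75.0
19.0
```

View pics/r3.png

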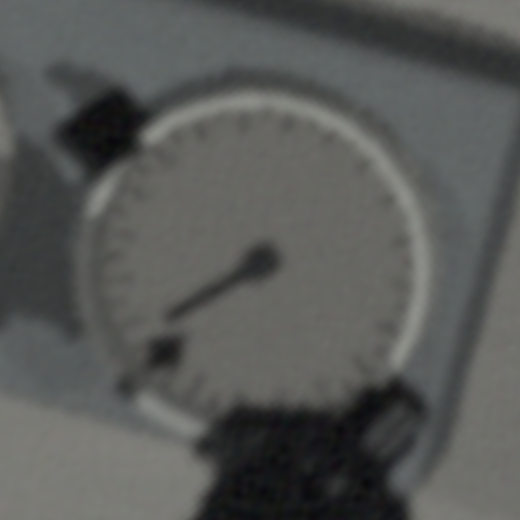

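The rectified view shows the pointer from hub (262, 260) to tip (170, 317), which is 58.2° from -x. The zero mark has its wedge at (163, 350) and bar end at (127, 385), which is about 47.3°, so about 11° remains. I'll push part of it and measure that numerically.

>>> {"op": "move_arm", "data": {
  "plan": [
    [0,[0,0,-0.009],[0.09,0,0]],
    [0,[0,0,-0.006],[0.05,0,0]],
    [0,[0,0,0],[0,0,0]]
  ]
}}

```text
clock: 19.38
eef_pos: [0.4316, -0.206, 0.0655]
ee_rot: [0.628, 0.333, 0.615, -0.342]
force: [0.3, -0.1, -1.3]
gripper_width: 0.0001
```

```bash
cat > z.py <<'E'
from r import *
def ang(g,c,r0,r1,lo,hi):
    a=np.radians(np.arange(lo,hi,.25));prof=[]
    for t in a:
        r=np.arange(r0,r1); x=(c[0]-r*np.sin(t)).astype(np.float32);y=(c[1]+r*np.cos(t)).astype(np.float32)
        prof.append(cv2.remap(g,x[None],y[None],cv2.INTER_LINEAR).mean())
    p=np.array(prof,float);p=np.median(p)-p;i=p.argmax();w=np.clip(p-.5*p[i],0,None);w[np.abs(np.arange(len(p))-i)>40]=0
    return np.degrees((a*w).sum()/w.sum()).round(1),p[i].round(1)
def meas(f):
    g=cv2.cvtColor(f,cv2.COLOR_RGB2GRAY)
    print("pointer",ang(g,(262,260),35,95,35,85),"wedge",ang(g,(254,267),108,140,25,80),"bar",ang(g,(254,267),150,180,25,80))
if __name__=="__main__":
    import sys
    meas(cv2.imread("pics/r3.png")[:,:,::-1].copy()); f=rect(sys.argv[1]);meas(f);cv2.imwrite(sys.argv[2],f[:,:,::-1])
E
python3 z.py scene pics/r4.png; python3 q.py|head -4
```

```text
pointer (np.float64(58.2), np.float64(38.6)) wedge (np.float64(46.4), np.float64(59.9)) bar (np.float64(47.2), np.float64(22.6))
pointer (np.float64(58.2), np.float64(38.6)) wedge (np.float64(54.2), np.float64(60.0)) bar (np.float64(53.0), np.float64(24.3))
19.425 [ 0.4317 -0.2061  0.0655] F [-0.2  0.5  0.8] z az -57.0 tcp r 0.1029 az -133.1
zero_mark 0.9 [ 0.454 -0.07 ] r 0.078 az 128.0
tab_a 0.73 [ 0.437 -0.189] r 0.087 az 221.6
tab_a 0.7 [ 0.51  -0.526] r 0.395 az 271.2
```

>>> {"op": "move_arm", "data": {
  "plan": [
    [0,[0,0,-0.006],[0.05,0,0]],
    [0,[0,0,-0.002],[0.02,0,0]],
    [0,[0,0,0],[0,0,0]]
  ]
}}

```text
clock: 20.1
eef_pos: [0.428, -0.2006, 0.0655]
ee_rot: [0.616, 0.355, 0.602, -0.364]
force: [-1.1, 0.4, -0.2]
gripper_width: -0.0002
```

```bash
python3 z.py scene pics/r5.png|tail -1; python3 q.py|head -1
```

```text
pointer (np.float64(58.2), np.float64(38.4)) wedge (np.float64(57.8), np.float64(61.2)) bar (np.float64(57.1), np.float64(25.2))
20.15 [ 0.428  -0.2006  0.0654] F [ 0.3 -0.3  1. ] z az -61.1 tcp r 0.1016 az -136.8
```

The mark is within about 1° of the pointer. I'll back off, lift away and verify with both cameras.

>>> {"op": "move_arm", "data": {
  "plan": [
    [0,[0,0,0.01],[0,0,0]],
    [0,[0,-0.005,0.015],[0,0,0]],
    [0,[-0.04,0,0],[0,0,0]],
    [0,[-0.06,0,0],[0,0,0]],
    [0,[-0.06,0,0.05],[0,0,0]],
    [0,[0,0,0.06],[0,0,0]],
    [0,[0,0,0.06],[0,0,0]],
    [0,[0,0,0],[0,0,0]]
  ]
}}

```text
clock: 21.45
eef_pos: [0.5136, -0.3723, 0.2228]
ee_rot: [0.617, 0.355, 0.6, -0.366]
force: [0.6, 1.2, -0.7]
gripper_width: 0.0002
```

```bash
python3 z.py scene pics/r6.png|tail -1;python3 r.py pics/r7.png top; python3 look.py|grep -E "jar|tape|squ|spat|cup|pan|zero|^[0-9]"; python3 v.py pics/v7.png; python3 -c "
import cv2,numpy as np
v=cv2.imread('pics/v7.png');a=cv2.imread('pics/r6.png');b=cv2.imread('pics/r7.png')
d=np.hstack([cv2.resize(a,(300,300)),cv2.resize(b,(300,300)),np.zeros((300,160,3),np.uint8)]);cv2.imwrite('pics/fin.png',np.vstack([v,d]))"
```

```text
pointer (np.float64(58.3), np.float64(39.7)) wedge (np.float64(57.8), np.float64(62.2)) bar (np.float64(56.8), np.float64(39.2))
21.55
top cup 0.72 [215. 227.] [0.572 0.088 0.   ]
top cup 0.27 [150. 258.] [0.466 0.288 0.   ]
top jar 0.65 [150. 258.] [0.463 0.286 0.   ]
top tape 0.68 [205. 163.] [ 0.789  0.138 -0.   ]
top spatula 0.95 [304. 174.] [ 0.763 -0.193  0.   ]
top pan 0.96 [217. 228.] [0.553 0.069 0.085]
top zero_mark 0.57 [262. 260.] [ 0.464 -0.071  0.077]
scene cup 0.7 [172. 293.] [ 0.456 -0.489  0.   ]
scene cup 0.62 [301. 170.] [0.511 0.125 0.   ]
scene jar 0.73 [310. 136.] [0.448 0.281 0.   ]
scene tape 0.91 [365. 202.] [0.768 0.131 0.   ]
scene tape 0.7 [256. 185.] [ 0.418 -0.018  0.   ]
scene squeegee 0.69 [173. 297.] [ 0.466 -0.496  0.   ]
scene spatula 0.75 [315. 275.] [ 0.774 -0.197  0.   ]
scene pan 0.69 [300. 173.] [0.551 0.055 0.085]
scene zero_mark 0.8 [256. 184.] [ 0.454 -0.061  0.077]
22.75 [ 0.51241802 -0.36752496  0.22383958] [ 0.61667155  0.35391583  0.60140628 -0.36437656] -9.495271848307754e-05 
22.75 [ 0.5124 -0.3675  0.2238] -9.495271848307754e-05
[[ 0.011  0.875  0.484]
 [-0.024  0.484 -0.875]
 [-1.    -0.002  0.026]] [0.31450258 0.9644207  0.35433275]
```

View pics/fin.png

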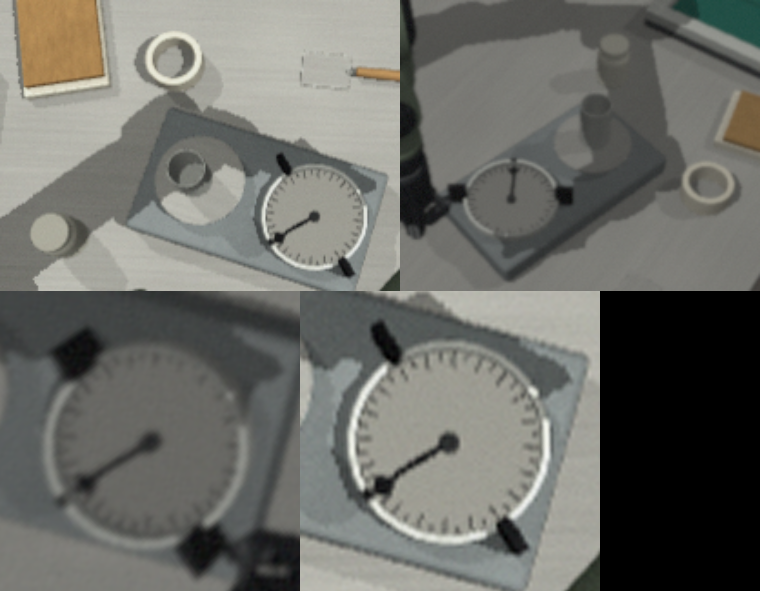

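The final view shows the wedge and bar in line with the pointer in both cameras, within about 1°. In the top view the hub is at (449, 442), the wedge at (381, 485) and the bar end at (367, 495). The cup is upright near the pan centre and the bystanders have not moved.

```bash
python3 -c "
from workcell import ctrl
print(ctrl.job_done())"
```

```text
the job is handed in; nothing more can be done
None
```

I set the cup on the pan and let go, then pushed tab_a about 80° clockwise until the zero mark met the pointer. I then withdrew the arm and handed the job in at about 23 s on the robot clock. No verdict was reported.

**Last checks**
- **Zero mark:** the scene camera put the pointer at 58.3°, with the zero wedge at 57.8° and its bar at 56.8°. That is within about 1.5°, against a tolerance of about 5°. My reading of the top picture agreed, at about 57.1–57.7°.
- **Cup:** it stands upright and close to the pan centre.
- **Bystanders:** the jar, tape roll, squeegee and spatula were found within about 2 cm of where they started. That is as close as the detections could show.
- **Robot:** the gripper was raised clear before hand-in.

**What failed or disagreed**
- **Missed pushes:** my first two sweeps passed over tab_a without moving it. The visible finger ends sat about 25–30 mm above the reported tool point. Going about 20 mm lower, outside the rim, made contact.
- **Detections:** some of the trained networks' reports for the zero mark, tabs and pointer were several degrees off or plainly wrong. I relied on my own rectified-image measurement for the final alignment.

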